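# Tension the belt of a flat lap and start it

## Task

Get the bench grinder with the flat round disc ready and start it. Take the blue-green stone off the disc and set it down gently in the empty bay of the card tray, and push the sprung belt-tensioner arm round until the pawl holds it with its pointer at the long line of the scale. Last of all flip the toggle switch fully over to the back; leave the other loose things where they are.

Things in the scene. Friction and masses are not known exactly. Their poses are not given: they have to be found in the camera images.
- flat_lap: Bench flat lap (grinder), fixed: grey housing, flat deck 88 mm above the table. Origin at table level; housing spans x -128..128, y -228..208 mm about it; x points to its back, y to its left. On the deck: left, a round black splash pan (outer radius 98 mm, rim 26 mm above the deck) with the grinding disc; right, the belt tensioner and behind it the toggle switch.
- lap_center (a point): Centre of the top of the grinding disc (radius 75 mm, 108 mm above the table, does not turn by hand; the pan's rim stands 6 mm above it).
- stone_mid (a point): Centre, half-way up, of the rough blue-green stone (chrysocolla, 43 x 94 mm, 55 mm tall, about 0.45 kg, loose) that lies somewhere on the disc. Its x axis runs along the 43 mm width, y along the 94 mm length, z up.
- tray_bay (a point): Centre of the floor of the empty bay of the card tray, 3 mm above the table. The tray is fixed, 250 (its x) x 116 (its y) mm, walls 4 mm thick and 24 mm high, with a cross wall in its middle; each bay is 119 x 108 mm inside. Site axes are the tray's: the other bay, 123 mm away along +x, holds a brown rosette. The bay nearer the robot is the empty one.
- tension_pivot (a point): Hinge axis (vertical) of the tensioner arm, at deck height; the arm points from it to the robot's side. A spring turns the arm back towards 0 (0.25 N m at 0, 0.55 N m at 0.6: about 5 N at the grip). The pawl may need up to 0.03 rad beyond a notch to drop in, so push a little past the line, then let go.
- tension_grip (a point): Middle of the upright black grip on the end of the tensioner arm: round, 15 to 19 mm across, from 13 to 63 mm above the deck, this point 40 mm above the deck and 105 mm from the hinge axis. The arm's flat bar under it lies 6 to 13 mm above the deck.
- tensioner (a joint): Angle of the sprung tensioner arm, rad: 0 slack, 0.98 end stop; grows clockwise seen from above, as the grip is pushed from the machine's right to its left. Teeth click past a pawl: on release the arm falls back to the last notch passed: 0, 0.15, 0.30, 0.45, 0.60, 0.75 or 0.90, each a line on the scale. The long line is 0.60. It starts in one of the first three notches.
- pointer_tip (a point): Tip of the thin pointer on the arm, 123 mm from the hinge axis, moving along the inner ends of the scale's lines.
- long_line (a point): Middle of the long line, 26 x 3 mm, on the pale curved scale plate on the deck, 134 mm from the hinge axis.
- pawl_tail (a point): Round stud, 10 mm across, top 26 mm above the deck, on the tail of the pawl. Only needed after going too far: pushed 10 mm to the machine's front (-x) it lifts the pawl, and the arm springs back to 0.
- switch_tip (a point): Tip of the steel toggle lever, 40 mm long, up to 13 mm across, hinged on an axis along the machine's y 15 mm above the deck (the tip moves 38 mm from front to back, and is 50 to 55 mm above the deck). It stays where it is left.
- switch (a joint): Angle of the toggle, rad: 0 off (leans to the front, towards the robot), 1.0 on (fully over to the back).
- rosette: Brown barite rosette, 49 x 70 x 34 mm, loose, in the other bay of the tray: leave it there. Origin under its centre.
- brush: Wooden dusting brush, 156 x 18 x 18 mm, loose on the table to the right of the machine: leave it. Origin under its centre.
- fluorite: Small dark green fluorite cubes, 33 x 49 x 35 mm, loose on the table to the right: leave it. Origin under its centre.

How it is judged:
By the outcome, as a careful person would: the job done as asked, in the order asked, and still so for the second after the job is handed in, with the robot touching nothing.
It also fails if it takes over 59 s, if anything falls off the work surface, if the arm or the gripper's body presses on something with over 40 N, if the wrist force passes 120 N, or if a joint passes its speed limit or range.

## Robot

A 6-joint arm with a two-finger parallel gripper is mounted at the origin on a cart in front of the work surface, level with it; the furniture and walls round the work are solid. World frame = base frame: x ahead of the robot, y to its left, z up, the work surface at z = 0. Lengths are in m, angles in rad, forces in N, time in s.
With the tool pointing down it reaches from about 0.35 to 0.975 m from the base axis. Payload 4.9 kg.
Tool frame: the origin (TCP) lies at the very end of the fingers, on their centre line; the grasp point (between the pads) lies 19 mm behind it; z points along the fingers, y is the line along which they close (so a half turn about z gives the same grasp; the last joint's range is limited). The gripper opens to 85 mm and grips with 20 to 120 N. Pads are 22 mm wide; open, the fingers measure 114 mm over their backs; the gripper's body (76 mm by 85 mm) begins 54 mm behind the grasp point. The pads swing forward as they close: fully open they stand 13 mm farther back than shut.
Start: joints at [1.021, 0.053, 1.613, -0, 1.476, -0.119], TCP at [0.261, 0.568, 0.231] pointing down, gripper open.
Joint ranges: [-3.01, 3.01], [-1.01, 2.22], [0.06, 2.58], [-1.02, 4.17], [0.09, 2.62], [-3.14, 3.14]. Speed limits (rad/s): [2.57, 2.57, 3.14, 3.14, 3.14, 3.14].

## Interface

Orientations are given as a unit quaternion [w, x, y, z].
In Python, from plant import state, optics, ticket, nets gives the robot as it stands. The module is installed in compiled form; this text tells all that it offers.
- The arm moves only by the shell command python3 -m inch 'ROWS' [OPENING]. ROWS is JSON, a list of rows, each an object of numbers: "dx", "dy", "dz": the shift along the tool's x, y, z as a fraction of full scale; "rx", "ry", "rz": the turn, a rotation vector about the tool's x, y, z as a fraction of full scale. In form: [{"dx": .., "dy": .., "dz": .., "rx": .., "ry": .., "rz": ..}, ...]. A call has 1 to 5 rows; each row is the pose to reach, as a shift and turn from the pose commanded when the call began, along the tool's axes at that moment; what a row does not reach only later rows make up. Full scale, the value 1, is 0.8 m for a shift and 1.5 rad for a turn. A row lasts 1/10 s, in which the tool goes at most 50 mm and 8.59 degrees, less where a joint would pass 70% of its speed; a pose out of reach is approached as far as the arm can. A call with a number of a shift or a turn outside -1 to 1 is refused whole. A call with a gripper value outside its range is refused whole. OPENING is the opening, from -1 (shut) to 1 (fully open), set as the call begins (- or left out, the last holds). The fingers move at their own pace and stop on an object; the grip force is fixed at half the most. Time passes only in rows, so rows that repeat a pose let the fingers close. It gives the time, the measured TCP pose, the force, the opening and the grip force at its end, in the units of the state.
- state(): the state, without advancing time (a new reading comes with each control period).
- optics.grab_frame(name): name is "side" or "top"; returns the picture (420x560x3 uint8, red, green, blue); there is no depth.
- optics.camera_info(name): a dict with "fx", "fy", "cx", "cy" (pixels), "R" (3x3) and "t" (3): a world point X has camera coordinates R X + t. Camera axes: x right, y down, z forward; pixel columns grow to the right and rows downward; lengths in m; the calibration is good to about 2 mm. A picture is of the moment at which its call begins. camera_info takes no time and is no camera call.
- ticket.job_done(): hands the job in; it is judged then, once.
Trained networks look in the newest picture that a camera, given by its name, has taken for a name from the list of things; names that differ only in an ending like _2 or _b are one class to them, and where a whole thing is asked for, a point or a joint stands for the part that bears it (a point fixed in the world has none). Each returns a list of dicts, best first, with "confidence" (0 to 1); they miss things now and then, are a little off and sometimes report something else, mostly with a low value. They report only what shows in the picture. A call takes as long as a camera call.
- nets.boxes_of(camera, name): "bbox" ([centre column, centre row, width, height] in pixels, round what is visible of it).
- nets.outline_of(camera, name): "pixels" (420x560 bool, what is visible of it) and "bbox" ([centre column, centre row, width, height] in pixels, round what is visible of it).
The state is a dict: "time": time; "joint_pos": joint angles; "joint_vel": joint speeds; "joint_efforts": joint torques, N m; "tool_pos": TCP position; "tool_rot": TCP orientation; "contact_force": force on the tool from outside, world axes, zero at the start; "ft_torque": the same for the moment, N m; "gripper_width": opening from 0.0 (shut) to 1.0 (fully open); "grasp_force": force on a finger pad.
Only numpy, scipy, OpenCV 4.12 (cv2) and the standard library are available. Lean on these libraries where they do the work, as an engineer would, in place of code of your own. Each camera call takes 0.05 s, during which the arm holds its last target. There are 200 camera calls.

## Working session

There is one attempt and no reset: what is moved stays moved. The work goes in short steps, Python scripts to look and compute and a shell command to move; the robot and the scene stay as the last step left them, time stands still between calls to the robot, and variables do not carry over. Pictures are saved under pics/ and viewed, at most 11 in all, crops included, and the job is handed in when it is done.

```bash
mkdir -p pics; python3 - <<'E'
from plant import state,optics,nets
import cv2,numpy as np
print(state())
for c in ("side","top"):
    im=optics.grab_frame(c); cv2.imwrite(f"pics/{c}0.png",im[:,:,::-1])
    i=optics.camera_info(c); print(c,i, "cam pos",-np.array(i["R"]).T@np.array(i["t"]))
    for n in ("flat_lap","stone_mid","tray_bay","tension_grip","pointer_tip","long_line","switch_tip","rosette","pawl_tail","lap_center"):
        try: print(n,[(round(d["confidence"],2),np.round(d["bbox"],1).tolist()) for d in nets.boxes_of(c,n)[:2]])
        except Exception as e: print(n,e)
E
```

```text
{'time': 0.0, 'joint_pos': array([ 1.02099838e+00,  5.33483387e-02,  1.61430006e+00, -1.51682997e-05,
        1.47599344e+00, -1.19014104e-01]), 'joint_vel': array([ 4.61234350e-07,  8.78348011e-06,  1.27370684e-03,  5.46498067e-04,
       -1.65571863e-05,  7.45549726e-05]), 'joint_efforts': array([ 2.83047648e-04, -3.93656337e+01, -3.70189762e+01, -7.70815041e-05,
        6.67728775e-03, -1.45015076e-05]), 'tool_pos': array([0.26067246, 0.56735785, 0.23006468]), 'tool_rot': array([-3.29147976e-04,  2.13729490e-01,  9.76892346e-01, -9.70312010e-04]), 'contact_force': array([-0.32225922, -0.92633583, -0.25111307]), 'ft_torque': array([3.04877904e-02, 6.68481541e-05, 4.04744571e-02]), 'grasp_force': 0.0, 'gripper_width': 0.9997534179292903}
side {'fx': 456.5734295422326, 'fy': 456.5734295422326, 'cx': 277.27581184983615, 'cy': 206.61913489374942, 'R': array([[ 0.89141908, -0.45316249, -0.00397341],
       [-0.2406595 , -0.46593723, -0.85146081],
       [ 0.38399874,  0.75996464, -0.52440319]]), 't': array([-0.47238463,  0.21290475,  1.10234675])} cam pos [ 0.04903045 -0.9526113   0.757
[... 617 characters left out ...]
387, 'R': array([[ 0.00156698, -0.99998388,  0.0054583 ],
       [-0.98531792, -0.00247581, -0.17071165],
       [ 0.17072241, -0.00511066, -0.98530591]]), 't': array([-0.01350256,  0.53710437,  1.51291236])} cam pos [ 0.27095167 -0.0044406   1.58244517]
flat_lap [(0.63, [299.1, 211.3, 170.0, 115.4])]
stone_mid [(0.97, [256.9, 216.1, 21.2, 34.1])]
tray_bay [(0.75, [157.5, 233.3, 46.0, 84.1])]
tension_grip [(0.55, [332.1, 198.9, 44.1, 47.0])]
pointer_tip [(0.96, [330.1, 196.4, 45.8, 49.1])]
long_line [(0.57, [296.6, 213.9, 171.4, 115.8])]
switch_tip []
rosette [(0.66, [157.1, 215.9, 21.3, 17.9]), (0.27, [257.1, 216.7, 14.7, 32.5])]
pawl_tail []
lap_center [(0.6, [297.4, 213.1, 170.0, 115.9])]
```

```bash
python3 - <<'E'
import cv2
a=cv2.imread("pics/top0.png")[140:290,110:410]; cv2.imwrite("pics/topc.png",cv2.resize(a,(800,400),interpolation=cv2.INTER_CUBIC))
a=cv2.imread("pics/side0.png")[150:320,170:410]; cv2.imwrite("pics/sidec.png",cv2.resize(a,(800,567),interpolation=cv2.INTER_CUBIC))
E
```

```text
(no output)
```

View pics/topc.png

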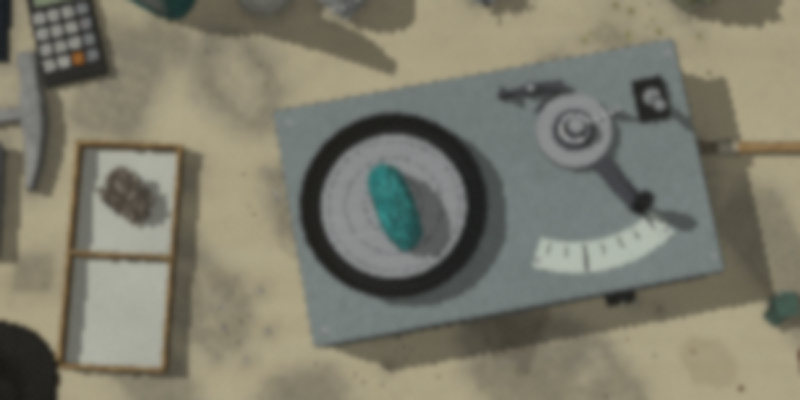

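View pics/sidec.png

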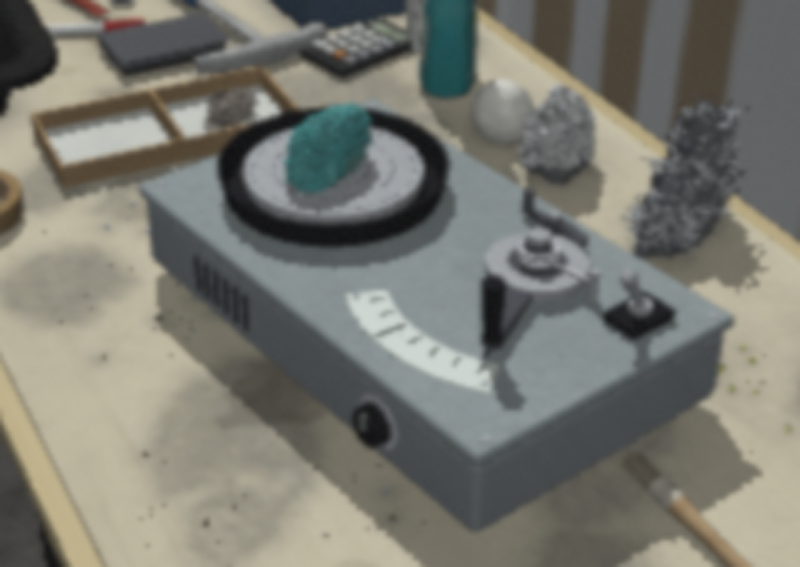

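Top view (crop px → full = 110+u/2.667, 140+v/2.667): deck corners (275,112), (673,40), (722,270), (318,346); disc centre (394,205), stone on it tilted slightly; pivot pulley (575,128), grip (643,200), long line (586,258), switch (652,98); empty bay centre (120,314). The side view agrees, with the pointer near the second or third line.

```bash
cat > h.py <<'E'
import numpy as np, cv2
from plant import state,optics,nets
from scipy.spatial.transform import Rotation as Ro
def ray(c,u,v):
    i=optics.camera_info(c);R=np.array(i["R"]);t=np.array(i["t"])
    return -R.T@t, R.T@np.array([(u-i["cx"])/i["fx"],(v-i["cy"])/i["fy"],1])
def atz(c,u,v,z):
    o,d=ray(c,u,v); return o+d*(z-o[2])/d[2]
def proj(c,X):
    i=optics.camera_info(c);p=np.array(i["R"])@np.array(X)+np.array(i["t"])
    return np.array([i["fx"]*p[0]/p[2]+i["cx"],i["fy"]*p[1]/p[2]+i["cy"]])
tc=lambda u,v,z:atz("top",110+u/2.6667,140+v/2.6667,z)
sc=lambda u,v,z:atz("side",170+u/3.3333,150+v/3.3333,z)
def rel(target, yaw=None):
    "target TCP; yaw = world angle of tool y axis (tool pointing down); prints row fractions"
    s=state(); q=s["tool_rot"]; R=Ro.from_quat([q[1],q[2],q[3],q[0]])
    d=R.inv().apply(np.array(target)-s["tool_pos"])/0.8
    y=R.as_matrix()[:,1]; a=np.arctan2(y[1],y[0]); out=None
    if yaw is not None:
        da=(yaw-a+np.pi/2)%np.pi-np.pi/2
        out=-da/1.5   # tool z is down
    print("d",np.round(d,4),"rz",out,"yaw now",round(a,3))
E
python3 - <<'E'
from h import *
f=lambda n,*p:print(n,*[np.round(x,4).tolist() for x in p])
cs=[tc(*p,.088) for p in((275,112),(673,40),(722,270),(318,346))]; f("corners",*cs)
loc=np.array([[.128,.208],[.128,-.228],[-.128,-.228],[-.128,.208]])
W=np.array(cs)[:,:2]; a=loc-loc.mean(0); b=W-W.mean(0)
th=np.arctan2((a[:,0]*b[:,1]-a[:,1]*b[:,0]).sum(),(a*b).sum())
M=np.array([[np.cos(th),-np.sin(th)],[np.sin(th),np.cos(th)]]); o=W.mean(0)-M@loc.mean(0)
f("lap yaw,origin",th,o); f("res",W-(loc@M.T+o))
L=lambda n,X:f(n,X,M.T@(X[:2]-o))
L("disc",tc(394,205,.110)); L("piv",tc(575,128,.12)); L("pivside",sc(540,240,.12))
L("grip top",tc(643,200,.151)); L("grip top side",sc(494,282,.151)); L("ll",tc(586,258,.09)); L("ll side",sc(390,328,.09))
L("pointer",sc(486,368,.095)); L("sw top",tc(650,98,.14)); L("sw base",tc(652,100,.09)); L("sw tip side",sc(630,277,.14)); L("sw base side",sc(640,308,.1))
L("bay",tc(120,314,.003)); f("tray",*[tc(*p,.024) for p in((78,144),(184,148),(62,368),(166,372))])
for c in("top","side"):
    optics.grab_frame(c); m=nets.outline_of(c,"stone_mid")[0]["pixels"]
    r=cv2.minAreaRect(cv2.findContours(m.astype(np.uint8),0,2)[0][0]); f(c,r[0],r[1],r[2])
    if c=="top":
        bp=[atz(c,*p,.125) for p in cv2.boxPoints(r)]; f("stone box",*bp); f("ctr",np.mean(bp,0))
        pts=np.argwhere(m)[:,::-1].astype(float); P=np.array([atz(c,*p,.125)[:2] for p in pts]); w,V=np.linalg.eigh(np.cov(P.T)); f("pca",P.mean(0),np.arctan2(V[1,1],V[0,1]),np.sqrt(w)*4)
    else: 
        pts=np.argwhere(m)[:,::-1]; f("side mean@.1355",atz(c,*pts.mean(0),.1355))
E
```

```text
corners [0.6249, 0.1581, 0.088] [0.7051, -0.2657, 0.088] [0.4576, -0.3102, 0.088] [0.3779, 0.1087, 0.088]
lap yaw,origin 0.1875 [0.5395, -0.0675]
res [[-0.0016, -0.0027], [-0.0027, 0.0019], [0.0013, 0.0051], [0.0029, -0.0043]]
disc [0.5216, 0.0309, 0.11] [0.0008, 0.1]
piv [0.6012, -0.1561, 0.12] [0.0441, -0.0986]
pivside [0.6049, -0.1581, 0.12] [0.0474, -0.1012]
grip top [0.5204, -0.2201, 0.151] [-0.0473, -0.1464]
grip top side [0.5212, -0.2265, 0.151] [-0.0477, -0.1528]
ll [0.4696, -0.1686, 0.09] [-0.0875, -0.0863]
ll side [0.4711, -0.1685, 0.09] [-0.086, -0.0865]
pointer [0.5057, -0.2458, 0.095] [-0.0665, -0.1689]
sw top [0.6284, -0.2314, 0.14] [0.0568, -0.1776]
sw base [0.6386, -0.2413, 0.09] [0.065, -0.1893]
sw tip side [0.6183, -0.252, 0.14] [0.0429, -0.196]
sw base side [0.6384, -0.2424, 0.1] [0.0645, -0.1903]
bay [0.4184, 0.3317, 0.003] [-0.0446, 0.4148]
tray [0.6034, 0.3806, 0.024] [0.5992, 0.2641, 0.024] [0.3585, 0.387, 0.024] [0.3544, 0.2757, 0.024]
top [296.9429, 213.9603] [94.7769, 156.0324] 79.796
stone box [0.6186, 0.1578, 0.125] [0.6987, -0.2676, 0.125] [0.438, -0.3059, 0.125] [0.3628, 0.1076, 0.125]
ctr [0.5295, -0.077, 0.125]Traceback (most recent call last):
  File "<stdin>", line 19, in <module>
  File "h.py", line 8, in atz
    o,d=ray(c,u,v); return o+d*(z-o[2])/d[2]
        ~~~^^^^^^^
  File "h.py", line 5, in ray
    i=optics.camera_info(c);R=np.array(i["R"]);t=np.array(i["t"])
ValueError: time passes only in moves, steps and waits
```

```bash
python3 - <<'E'
from h import *
rel([.518,.030,.235],1.956)
print(proj("top",[.26,.568,.3]),proj("top",[.26,.568,.23]))
E
```

```text
d [-0.5727 -0.4768 -0.0046] rz -0.5439643396063681 yaw now 1.14
[ 23.53725629 313.75629013] [ 36.35926319 313.52773631]
```

View pics/top0.png

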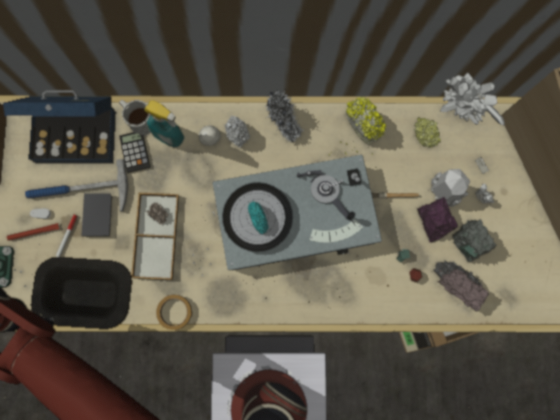

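View pics/side0.png

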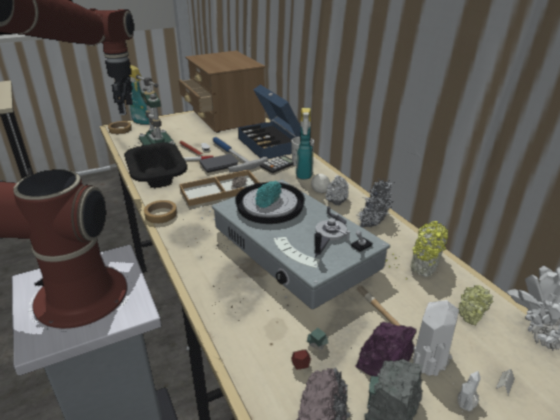

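Basin at left is low; the transit at z≈0.23 clears everything.

```bash
python3 -m inch '[{"dx":-0.573,"dy":-0.477,"rz":-0.544},{"dx":-0.573,"dy":-0.477,"rz":-0.544},{"dx":-0.573,"dy":-0.477,"rz":-0.544},{"dx":-0.573,"dy":-0.477,"rz":-0.544},{"dx":-0.573,"dy":-0.477,"rz":-0.544}]' 1; python3 -c "
from h import *
rel([.518,.030,.235],1.956)"
```

```text
d [-0.5727 -0.4768 -0.0046] rz -0.5439643396063681 yaw now 1.14validation failed for argument at $[0]...
```

```bash
python3 -m inch '[{"dx":-0.573,"dy":-0.477,"dz":0,"rx":0,"ry":0,"rz":-0.544},{"dx":-0.573,"dy":-0.477,"dz":0,"rx":0,"ry":0,"rz":-0.544},{"dx":-0.573,"dy":-0.477,"dz":0,"rx":0,"ry":0,"rz":-0.544},{"dx":-0.573,"dy":-0.477,"dz":0,"rx":0,"ry":0,"rz":-0.544},{"dx":-0.573,"dy":-0.477,"dz":0,"rx":0,"ry":0,"rz":-0.544}]' 1; python3 -c "
from h import *
rel([.518,.030,.235],1.956)"
```

```text
time: 1.7
tool_pos: [0.3637, 0.3537, 0.2316]
tool_rot: [0.0, -0.14, 0.99, 0.0]
contact_force: [1.5, -0.3, 0.7]
gripper_width: 1.001
grasp_force: 0.0
d [-0.0728 -0.4423 -0.0042] rz -0.06899923255888352 yaw now 1.853
```

```bash
python3 -m inch '[{"dx":-0.073,"dy":-0.442,"dz":0,"rx":0,"ry":0,"rz":-0.069},{"dx":-0.073,"dy":-0.442,"dz":0,"rx":0,"ry":0,"rz":-0.069},{"dx":-0.073,"dy":-0.442,"dz":0,"rx":0,"ry":0,"rz":-0.069},{"dx":-0.073,"dy":-0.442,"dz":0,"rx":0,"ry":0,"rz":-0.069},{"dx":-0.073,"dy":-0.442,"dz":0,"rx":0,"ry":0,"rz":-0.069}]' 1; python3 -c "
from h import *
rel([.518,.030,.235],1.956)"
```

```text
time: 2.2
tool_pos: [0.4701, 0.1272, 0.2318]
tool_rot: [0.001, -0.189, 0.982, 0.0]
contact_force: [1.1, 1.6, 0.7]
gripper_width: 0.999
grasp_force: 0.0
d [-0.0107 -0.1351 -0.0039] rz -0.003922746397559074 yaw now 1.95
```

```bash
python3 -m inch '[{"dx":-0.010,"dy":-0.12,"dz":0,"rx":0,"ry":0,"rz":0},{"dx":-0.010,"dy":-0.12,"dz":0,"rx":0,"ry":0,"rz":0},{"dx":-0.010,"dy":-0.12,"dz":0,"rx":0,"ry":0,"rz":0},{"dx":-0.010,"dy":-0.12,"dz":0,"rx":0,"ry":0,"rz":0}]' 1; python3 - <<'E'
from h import *
rel([.518,.030,.235],1.956); rel([.518,.030,.121])
im=optics.grab_frame("side"); cv2.imwrite("pics/s1.png",cv2.resize(im[110:260,190:400,::-1],(770,550),interpolation=cv2.INTER_CUBIC))
E
```

```text
time: 2.6
tool_pos: [0.5127, 0.042, 0.2314]
tool_rot: [-0.0, -0.187, 0.982, 0.0]
contact_force: [-0.8, 1.6, 0.5]
gripper_width: 1.002
grasp_force: 0.0
d [-0.0007 -0.0164 -0.0046] rz -0.005574601353075674 yaw now 1.948
d [-0.0007 -0.0165  0.1379] rz None yaw now 1.948
```

View pics/s1.png

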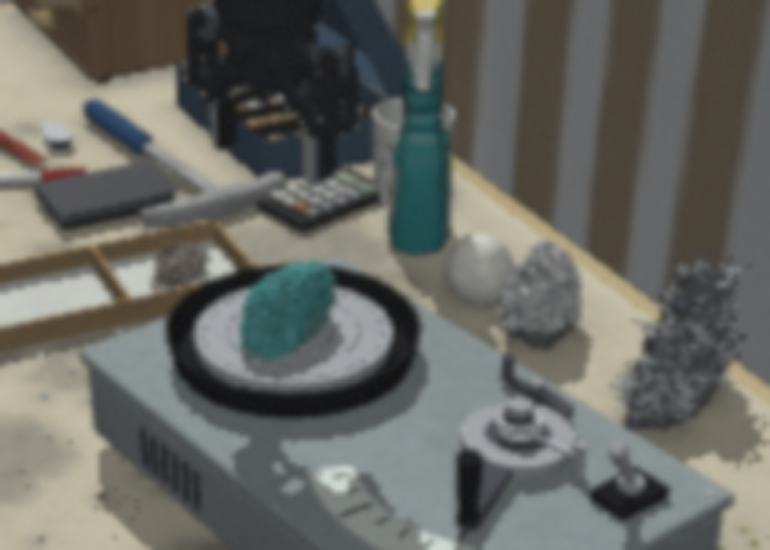

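The open fingers hang over the stone (fingers at (225,110)/(320,150), stone at (288,310)); I go down.

```bash
python3 -m inch '[{"dx":-0.001,"dy":-0.015,"dz":0.04,"rx":0,"ry":0,"rz":-0.005},{"dx":-0.001,"dy":-0.015,"dz":0.08,"rx":0,"ry":0,"rz":-0.005},{"dx":-0.001,"dy":-0.015,"dz":0.11,"rx":0,"ry":0,"rz":-0.005},{"dx":-0.001,"dy":-0.015,"dz":0.137,"rx":0,"ry":0,"rz":-0.005},{"dx":-0.001,"dy":-0.015,"dz":0.137,"rx":0,"ry":0,"rz":-0.005}]' 1; python3 - <<'E'
from h import *
rel([.518,.030,.121],1.956)
E
```

```text
time: 3.15
tool_pos: [0.5146, 0.0338, 0.1181]
tool_rot: [-0.003, -0.193, 0.981, 0.001]
contact_force: [-0.5, 0.5, 0.4]
gripper_width: 1.001
grasp_force: 0.0
d [-0.0022 -0.006  -0.0036] rz 0.0026734900298291584 yaw now 1.96
```

```bash
python3 -m inch '[{"dx":-0.002,"dy":-0.005,"dz":-0.003,"rx":0,"ry":0,"rz":0},{"dx":-0.002,"dy":-0.005,"dz":-0.003,"rx":0,"ry":0,"rz":0}]' 1; python3 -m inch '[{"dx":0,"dy":0,"dz":0,"rx":0,"ry":0,"rz":0},{"dx":0,"dy":0,"dz":0,"rx":0,"ry":0,"rz":0},{"dx":0,"dy":0,"dz":0,"rx":0,"ry":0,"rz":0},{"dx":0,"dy":0,"dz":0,"rx":0,"ry":0,"rz":0},{"dx":0,"dy":0,"dz":0,"rx":0,"ry":0,"rz":0}]' -1; python3 -m inch '[{"dx":0,"dy":0,"dz":0,"rx":0,"ry":0,"rz":0},{"dx":0,"dy":0,"dz":0,"rx":0,"ry":0,"rz":0},{"dx":0,"dy":0,"dz":0,"rx":0,"ry":0,"rz":0},{"dx":0,"dy":0,"dz":0,"rx":0,"ry":0,"rz":0}]'
```

```text
time: 3.35
tool_pos: [0.5223, 0.0292, 0.1267]
tool_rot: [0.002, -0.193, 0.981, -0.001]
contact_force: [0.4, 0.5, 1.1]
gripper_width: 1.0
grasp_force: 0.0
time: 3.85
tool_pos: [0.5212, 0.0292, 0.1254]
tool_rot: [0.001, -0.192, 0.981, 0.0]
contact_force: [-1.5, 1.5, 5.7]
gripper_width: 0.455
grasp_force: 61.7
time: 4.25
tool_pos: [0.5212, 0.0292, 0.1254]
tool_rot: [0.001, -0.192, 0.981, 0.0]
contact_force: [-0.6, 2.4, 6.3]
gripper_width: 0.456
grasp_force: 61.7
```

```bash
python3 -m inch '[{"dx":0,"dy":0,"dz":-0.02,"rx":0,"ry":0,"rz":0},{"dx":0,"dy":0,"dz":-0.05,"rx":0,"ry":0,"rz":0},{"dx":0,"dy":0,"dz":-0.1,"rx":0,"ry":0,"rz":0},{"dx":0,"dy":0,"dz":-0.12,"rx":0,"ry":0,"rz":0},{"dx":0,"dy":0,"dz":-0.12,"rx":0,"ry":0,"rz":0}]'; python3 - <<'E'
from h import *
rel([.4175,.329,.22],1.534)
E
```

```text
time: 4.75
tool_pos: [0.5223, 0.0287, 0.2234]
tool_rot: [0.003, -0.192, 0.981, -0.001]
contact_force: [0.7, -0.5, -3.8]
gripper_width: 0.453
grasp_force: 61.9
d [-0.0203  0.3971  0.0031] rz 0.28230398507328686 yaw now 1.957
```

```bash
python3 -m inch '[{"dx":-0.020,"dy":0.397,"dz":0,"rx":0,"ry":0,"rz":0.282},{"dx":-0.020,"dy":0.397,"dz":0,"rx":0,"ry":0,"rz":0.282},{"dx":-0.020,"dy":0.397,"dz":0,"rx":0,"ry":0,"rz":0.282},{"dx":-0.020,"dy":0.397,"dz":0,"rx":0,"ry":0,"rz":0.282},{"dx":-0.020,"dy":0.397,"dz":0,"rx":0,"ry":0,"rz":0.282}]';  python3 -c "
from h import *
rel([.4175,.329,.22],1.534)"
```

```text
time: 5.25
tool_pos: [0.4413, 0.2516, 0.2172]
tool_rot: [-0.002, 0.019, 1.0, -0.001]
contact_force: [2.1, 0.3, -4.3]
gripper_width: 0.456
grasp_force: 62.3
d [ 0.0334  0.0956 -0.0035] rz -0.000362545242121944 yaw now 1.533
```

```bash
python3 -m inch '[{"dx":0.033,"dy":0.085,"dz":0,"rx":0,"ry":0,"rz":0},{"dx":0.033,"dy":0.085,"dz":0.03,"rx":0,"ry":0,"rz":0},{"dx":0.033,"dy":0.085,"dz":0.08,"rx":0,"ry":0,"rz":0},{"dx":0.033,"dy":0.085,"dz":0.11,"rx":0,"ry":0,"rz":0},{"dx":0.033,"dy":0.085,"dz":0.11,"rx":0,"ry":0,"rz":0}]';  python3 - <<'E'
from h import *
s=state(); print(s["tool_pos"]); rel([.4175,.329,.02],1.534)
im=optics.grab_frame("side"); cv2.imwrite("pics/s2.png",cv2.resize(im[60:230,150:310,::-1],(560,595),interpolation=cv2.INTER_CUBIC))
hsv=cv2.cvtColor(im[:,:,::-1].copy(),cv2.COLOR_BGR2HSV)
E
```

```text
time: 5.75
tool_pos: [0.4146, 0.3171, 0.1244]
tool_rot: [-0.006, 0.018, 1.0, -0.004]
contact_force: [-1.4, 0.3, -5.6]
gripper_width: 0.455
grasp_force: 62.4
[0.41461206 0.31713407 0.12444063]
d [-0.0047  0.0159  0.1304] rz 0.0008685282134255345 yaw now 1.535
```

View pics/s2.png

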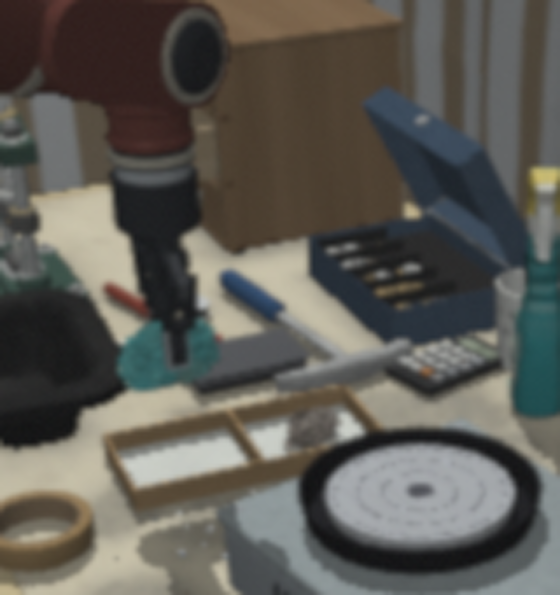

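Stone held level, centred on the fingers (crop x 118–220, finger at 178); bay floor seen at (190,460). I check the tray pose against this view.

```bash
python3 - <<'E'
from h import *
a=-.037; c=np.array([.479,.3268]); R=np.array([[np.cos(a),-np.sin(a)],[np.sin(a),np.cos(a)]])
for n,l in dict(backleft=(-.125,.058),frontleft=(-.125,-.058),cross_b=(0,.058),cross_f=(0,-.058),far_b=(.125,.058)).items():
    p=proj("side",[*(c+R@l),.024]); print(n,np.round((p-[150,60])*3.5))
rel([.4175,.329,.05],1.534)
E
```

```text
backleft [ 98. 435.]
frontleft [130. 491.]
cross_b [223. 409.]
cross_f [262. 462.]
far_b [342. 384.]
d [-0.0013  0.0142  0.0971] rz 0.000510536919997436 yaw now 1.535
```

```bash
python3 -m inch '[{"dx":-0.001,"dy":0.013,"dz":0.02,"rx":0,"ry":0,"rz":0},{"dx":-0.001,"dy":0.013,"dz":0.06,"rx":0,"ry":0,"rz":0},{"dx":-0.001,"dy":0.013,"dz":0.08,"rx":0,"ry":0,"rz":0},{"dx":-0.001,"dy":0.013,"dz":0.08,"rx":0,"ry":0,"rz":0},{"dx":-0.001,"dy":0.013,"dz":0.08,"rx":0,"ry":0,"rz":0}]';  python3 - <<'E'
from h import *
rel([.418,.328,.0215],1.534)
E
```

```text
time: 6.3
tool_pos: [0.4216, 0.3302, 0.0696]
tool_rot: [0.001, 0.018, 1.0, 0.0]
contact_force: [0.3, 0.2, -4.3]
gripper_width: 0.457
grasp_force: 62.4
d [ 0.0045 -0.003   0.0601] rz 6.926529933526382e-05 yaw now 1.534
```

Lower with decreasing speed, watching the force.

```bash
python3 -m inch '[{"dx":0.004,"dy":-0.002,"dz":0.02,"rx":0,"ry":0,"rz":0},{"dx":0.004,"dy":-0.002,"dz":0.04,"rx":0,"ry":0,"rz":0},{"dx":0.004,"dy":-0.002,"dz":0.048,"rx":0,"ry":0,"rz":0},{"dx":0.004,"dy":-0.002,"dz":0.052,"rx":0,"ry":0,"rz":0},{"dx":0.004,"dy":-0.002,"dz":0.052,"rx":0,"ry":0,"rz":0}]';  python3 - <<'E'
from h import *
rel([.418,.328,.0205],1.534)
E
```

```text
time: 6.8
tool_pos: [0.4181, 0.3288, 0.0276]
tool_rot: [0.001, 0.018, 1.0, 0.0]
contact_force: [-0.1, 0.6, -4.5]
gripper_width: 0.455
grasp_force: 62.4
d [ 0.0002 -0.001   0.0089] rz 0.00035147311407065135 yaw now 1.535
```

```bash
python3 -m inch '[{"dx":0,"dy":0,"dz":0.003,"rx":0,"ry":0,"rz":0},{"dx":0,"dy":0,"dz":0.005,"rx":0,"ry":0,"rz":0},{"dx":0,"dy":0,"dz":0.007,"rx":0,"ry":0,"rz":0},{"dx":0,"dy":0,"dz":0.007,"rx":0,"ry":0,"rz":0}]'
```

```text
time: 7.2
tool_pos: [0.4173, 0.3284, 0.021]
tool_rot: [-0.0, 0.018, 1.0, -0.0]
contact_force: [0.4, -0.7, -4.4]
gripper_width: 0.453
grasp_force: 62.4
```

```bash
python3 -m inch '[{"dx":0,"dy":0,"dz":0.001,"rx":0,"ry":0,"rz":0},{"dx":0,"dy":0,"dz":0.002,"rx":0,"ry":0,"rz":0},{"dx":0,"dy":0,"dz":0.002,"rx":0,"ry":0,"rz":0}]'; python3 -m inch '[{"dx":0,"dy":0,"dz":0.001,"rx":0,"ry":0,"rz":0},{"dx":0,"dy":0,"dz":0.002,"rx":0,"ry":0,"rz":0},{"dx":0,"dy":0,"dz":0.002,"rx":0,"ry":0,"rz":0}]'
```

```text
time: 7.5
tool_pos: [0.4175, 0.3286, 0.0204]
tool_rot: [-0.0, 0.018, 1.0, -0.0]
contact_force: [-4.6, -2.9, 4.8]
gripper_width: 0.455
grasp_force: 63.5
time: 7.8
tool_pos: [0.4175, 0.3286, 0.0203]
tool_rot: [-0.001, 0.018, 1.0, -0.001]
contact_force: [-9.2, -4.8, 16.1]
gripper_width: 0.454
grasp_force: 64.8
```

Contact. Relieve by about 1 mm, open to ~62 mm only (walls), rise straight up.

```bash
python3 -m inch '[{"dx":0,"dy":0,"dz":-0.002,"rx":0,"ry":0,"rz":0},{"dx":0,"dy":0,"dz":-0.002,"rx":0,"ry":0,"rz":0}]'; python3 -m inch '[{"dx":0,"dy":0,"dz":0,"rx":0,"ry":0,"rz":0},{"dx":0,"dy":0,"dz":0,"rx":0,"ry":0,"rz":0},{"dx":0,"dy":0,"dz":0,"rx":0,"ry":0,"rz":0},{"dx":0,"dy":0,"dz":0,"rx":0,"ry":0,"rz":0}]' 0.45; python3 -m inch '[{"dx":0,"dy":0,"dz":-0.02,"rx":0,"ry":0,"rz":0},{"dx":0,"dy":0,"dz":-0.08,"rx":0,"ry":0,"rz":0},{"dx":0,"dy":0,"dz":-0.14,"rx":0,"ry":0,"rz":0},{"dx":0,"dy":0,"dz":-0.2,"rx":0,"ry":0,"rz":0},{"dx":0,"dy":0,"dz":-0.26,"rx":0,"ry":0,"rz":0}]'; python3 - <<'E'
from h import *
im=optics.grab_frame("top"); hsv=cv2.cvtColor(im[:,:,::-1].copy(),cv2.COLOR_BGR2HSV)
m=cv2.inRange(hsv,(80,90,40),(100,255,255)); n,l,s,ce=cv2.connectedComponentsWithStats(m)
for k in range(1,n):
    if s[k][4]>60: print(s[k],ce[k],atz("top",*ce[k],.025))
im=optics.grab_frame("side"); hsv=cv2.cvtColor(im[:,:,::-1].copy(),cv2.COLOR_BGR2HSV)
m=cv2.inRange(hsv,(80,90,40),(100,255,255)); n,l,s,ce=cv2.connectedComponentsWithStats(m)
for k in range(1,n):
    if s[k][4]>60: print(s[k],ce[k],atz("side",*ce[k],.03))
for c in("top","side"): print([(d["bbox"],d["confidence"]) for d in nets.boxes_of(c,"stone_mid")])
E
```

```text
time: 8.0
tool_pos: [0.4178, 0.3287, 0.0204]
tool_rot: [0.0, 0.018, 1.0, 0.0]
contact_force: [-3.6, -1.5, 6.6]
gripper_width: 0.457
grasp_force: 63.7
time: 8.4
tool_pos: [0.4176, 0.3285, 0.0194]
tool_rot: [0.0, 0.018, 1.0, 0.0]
contact_force: [0.5, 0.5, 0.2]
gripper_width: 0.724
grasp_force: 0.0
time: 8.9
tool_pos: [0.4172, 0.3283, 0.2293]
tool_rot: [0.0, 0.018, 1.0, 0.0]
contact_force: [1.3, 1.4, 0.6]
gripper_width: 0.727
grasp_force: 0.0
[147 118  35  28 423] [164.89361702 130.41843972] [0.79762004 0.31226507 0.025     ]
[150 246  12  25 164] [156.93292683 258.19512195] [0.41509622 0.32144685 0.025     ]
[131  83  18  41 311] [138.30868167 104.85209003] [0.41192801 1.23313787 0.03      ]
[297 128  15  51 530] [304.25283019 156.67169811] [0.82962372 0.36945296 0.03      ]
[188 180  25  17 313] [199.95527157 187.41853035] [0.41157073 0.3241063  0.03      ]
[([157.1, 260.1, 5.9, 24.6], 0.6)]
[([201.3, 187.8, 29.5, 26.5], 0.64), ([318.1, 339.4, 18.1, 16.9], 0.29)]
```

Stone sits in the bay at (0.414, 0.325). Next the tensioner: pointer is at the first line (θ≈0). I'll grip the handle and carry it along the arc to about 0.65.

```bash
cat >> h.py <<'E'
TH=.1875; ML=np.array([[np.cos(TH),-np.sin(TH)],[np.sin(TH),np.cos(TH)]]); OL=np.array([.5395,-.0675])
def lapw(x,y): return ML@[x,y]+OL
def grip(th,L=.105):
    p=th-.5; return lapw(.0457-L*np.cos(p),-.100+L*np.sin(p))
def tyaw(th):
    p=th-.5; return np.arctan2(np.cos(p),np.sin(p))+TH
E
python3 - <<'E'
from h import *
print(grip(0),tyaw(0),grip(.65),tyaw(.65)); rel([*grip(0),.22],tyaw(0))
E
```

```text
[ 0.52189169 -0.22386244] 2.2582963267948966 [ 0.49811318 -0.16116528] 1.6082963267948966
d [-0.1544 -0.6859  0.0108] rz -0.48250975480882907 yaw now 1.535
```

```bash
python3 -m inch '[{"dx":-0.154,"dy":-0.686,"dz":0,"rx":0,"ry":0,"rz":-0.482},{"dx":-0.154,"dy":-0.686,"dz":0,"rx":0,"ry":0,"rz":-0.482},{"dx":-0.154,"dy":-0.686,"dz":0,"rx":0,"ry":0,"rz":-0.482},{"dx":-0.154,"dy":-0.686,"dz":0,"rx":0,"ry":0,"rz":-0.482},{"dx":-0.154,"dy":-0.686,"dz":0,"rx":0,"ry":0,"rz":-0.482}]' 1; python3 -c "
from h import *
rel([*grip(0),.22],tyaw(0))"
```

```text
time: 9.6
tool_pos: [0.4577, 0.1114, 0.2248]
tool_rot: [-0.002, -0.308, 0.951, 0.0]
contact_force: [1.4, 0.4, -0.3]
gripper_width: 0.998
grasp_force: 0.0
d [ 0.1806 -0.3865  0.0059] rz -0.04076893557034408 yaw now 2.197
```

```bash
python3 -m inch '[{"dx":0.181,"dy":-0.386,"dz":0,"rx":0,"ry":0,"rz":-0.03},{"dx":0.181,"dy":-0.386,"dz":0,"rx":0,"ry":0,"rz":-0.03},{"dx":0.181,"dy":-0.386,"dz":0,"rx":0,"ry":0,"rz":-0.03},{"dx":0.181,"dy":-0.386,"dz":0,"rx":0,"ry":0,"rz":-0.03},{"dx":0.181,"dy":-0.386,"dz":0,"rx":0,"ry":0,"rz":-0.03}]'; python3 -m inch '[{"dx":0.055,"dy":-0.115,"dz":0,"rx":0,"ry":0,"rz":0},{"dx":0.055,"dy":-0.115,"dz":0,"rx":0,"ry":0,"rz":0},{"dx":0.055,"dy":-0.115,"dz":0,"rx":0,"ry":0,"rz":0}]'; python3 -c "
from h import *
rel([*grip(0),.22],tyaw(0))"
```

```text
time: 10.1
tool_pos: [0.503, -0.1345, 0.2248]
tool_rot: [-0.001, -0.327, 0.945, 0.001]
contact_force: [1.2, -0.2, -0.6]
gripper_width: 1.001
grasp_force: 0.0
time: 10.4
tool_pos: [0.5254, -0.2368, 0.2241]
tool_rot: [-0.002, -0.324, 0.946, 0.001]
contact_force: [0.3, 1.6, -0.7]
gripper_width: 1.0
grasp_force: 0.0
d [-0.0064  0.0154  0.0052] rz -0.018249544314671517 yaw now 2.231
```

```bash
python3 -m inch '[{"dx":-0.006,"dy":0.015,"dz":0.02,"rx":0,"ry":0,"rz":-0.018},{"dx":-0.006,"dy":0.015,"dz":0.05,"rx":0,"ry":0,"rz":-0.018},{"dx":-0.006,"dy":0.015,"dz":0.05,"rx":0,"ry":0,"rz":-0.018}]'; python3 - <<'E'
from h import *
rel([*grip(0),.117],tyaw(0))
im=optics.grab_frame("side"); cv2.imwrite("pics/s3.png",cv2.resize(im[130:290,240:400,::-1],(600,600),interpolation=cv2.INTER_CUBIC))
E
```

```text
time: 10.7
tool_pos: [0.5196, -0.2177, 0.1813]
tool_rot: [-0.003, -0.34, 0.941, 0.004]
contact_force: [0.4, 0.3, -0.5]
gripper_width: 0.996
grasp_force: 0.0
d [ 0.0024 -0.0086  0.0802] rz 0.0037363527970123065 yaw now 2.264
```

View pics/s3.png

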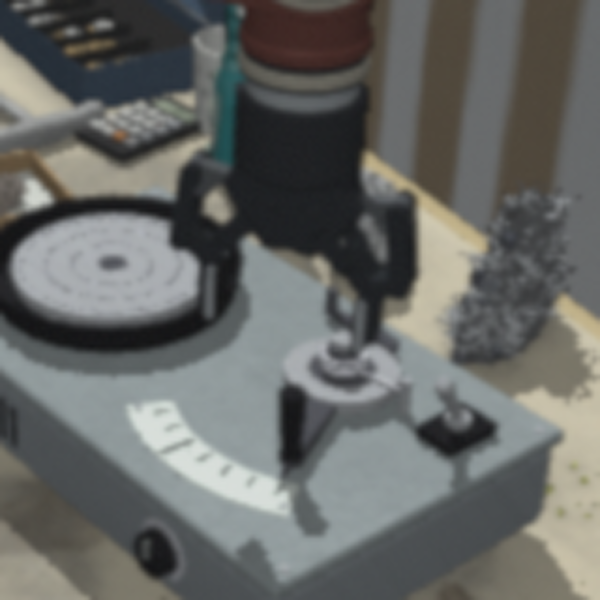

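Fingers straddle the black grip (tips (208,315) and (368,345), grip top (292,390)); the pointer is at the last line (0). Go down and grip.

```bash
python3 -m inch '[{"dx":0.002,"dy":-0.006,"dz":0.02,"rx":0,"ry":0,"rz":0},{"dx":0.002,"dy":-0.006,"dz":0.05,"rx":0,"ry":0,"rz":0},{"dx":0.002,"dy":-0.006,"dz":0.075,"rx":0,"ry":0,"rz":0},{"dx":0.002,"dy":-0.006,"dz":0.075,"rx":0,"ry":0,"rz":0},{"dx":0.002,"dy":-0.006,"dz":0.075,"rx":0,"ry":0,"rz":0}]'; python3 -c "
from h import *
rel([*grip(0),.117],tyaw(0))"
```

```text
time: 11.25
tool_pos: [0.5247, -0.2248, 0.1277]
tool_rot: [-0.0, -0.339, 0.941, 0.0]
contact_force: [0.4, -0.3, 0.2]
gripper_width: 0.999
grasp_force: 0.0
d [0.002  0.0031 0.0134] rz 0.0034985182556477312 yaw now 2.264
```

```bash
python3 -m inch '[{"dx":0.001,"dy":0.002,"dz":0.013,"rx":0,"ry":0,"rz":0},{"dx":0.001,"dy":0.002,"dz":0.013,"rx":0,"ry":0,"rz":0},{"dx":0.001,"dy":0.002,"dz":0.013,"rx":0,"ry":0,"rz":0}]';python3 -m inch '[{"dx":0,"dy":0,"dz":0,"rx":0,"ry":0,"rz":0},{"dx":0,"dy":0,"dz":0,"rx":0,"ry":0,"rz":0},{"dx":0,"dy":0,"dz":0,"rx":0,"ry":0,"rz":0},{"dx":0,"dy":0,"dz":0,"rx":0,"ry":0,"rz":0},{"dx":0,"dy":0,"dz":0,"rx":0,"ry":0,"rz":0}]' -1; python3 -m inch '[{"dx":0,"dy":0,"dz":0,"rx":0,"ry":0,"rz":0},{"dx":0,"dy":0,"dz":0,"rx":0,"ry":0,"rz":0},{"dx":0,"dy":0,"dz":0,"rx":0,"ry":0,"rz":0}]'; python3 - <<'E'
from h import *
s=state(); w=ML.T@(s["tool_pos"][:2]-OL)-[.0457,-.1]; print("r",np.hypot(*w),"theta",np.arctan2(w[1],-w[0])+.5)
rel([*grip(.65),s["tool_pos"][2]],tyaw(.65))
for t in (.13,.26,.39,.52,.65): rel([*grip(t),s["tool_pos"][2]],tyaw(t))
E
```

```text
time: 11.55
tool_pos: [0.523, -0.224, 0.1175]
tool_rot: [0.0, -0.339, 0.941, -0.0]
contact_force: [-0.6, 0.4, 0.5]
gripper_width: 1.004
grasp_force: 0.0
time: 12.05
tool_pos: [0.5226, -0.2236, 0.1174]
tool_rot: [-0.0, -0.34, 0.941, 0.001]
contact_force: [-1.9, 1.1, 4.2]
gripper_width: 0.192
grasp_force: 58.3
time: 12.35
tool_pos: [0.5227, -0.2237, 0.1174]
tool_rot: [-0.0, -0.34, 0.941, 0.0]
contact_force: [-3.9, 2.6, 4.5]
gripper_width: 0.19
grasp_force: 58.5
r 0.10430208571946151 theta -0.0035482589645036144
d [-0.0263  0.0798  0.0001] rz 0.4369222873509087 yaw now 2.264
d [-0.0003  0.0175  0.    ] rz 0.09025562068424205 yaw now 2.264
d [-0.0037  0.0342  0.    ] rz 0.17692228735090879 yaw now 2.264
d [-0.0093  0.0503  0.    ] rz 0.26358895401757537 yaw now 2.264
d [-0.0168  0.0656  0.0001] rz 0.35025562068424215 yaw now 2.264
d [-0.0263  0.0798  0.0001] rz 0.4369222873509087 yaw now 2.264
```

```bash
python3 -m inch '[{"dx":0,"dy":0.0175,"dz":0,"rx":0,"ry":0,"rz":0.09},{"dx":-0.0037,"dy":0.0342,"dz":0,"rx":0,"ry":0,"rz":0.177},{"dx":-0.0093,"dy":0.0503,"dz":0,"rx":0,"ry":0,"rz":0.264},{"dx":-0.0168,"dy":0.0656,"dz":0,"rx":0,"ry":0,"rz":0.35},{"dx":-0.0168,"dy":0.0656,"dz":0,"rx":0,"ry":0,"rz":0.35}]'; python3 - <<'E'
from h import *
s=state(); w=ML.T@(s["tool_pos"][:2]-OL)-[.0457,-.1]; print("r",np.hypot(*w),"theta",np.arctan2(w[1],-w[0])+.5)
for t in (.60,.65): rel([*grip(t,.104),s["tool_pos"][2]],tyaw(t))
E
```

```text
time: 12.85
tool_pos: [0.5002, -0.1749, 0.1175]
tool_rot: [0.001, -0.085, 0.996, -0.001]
contact_force: [1.1, -2.6, -0.6]
gripper_width: 0.193
grasp_force: 58.8
r 0.10431840310767578 theta 0.517672931577719
d [-0.0008  0.0107 -0.    ] rz 0.05470799098741456 yaw now 1.74
d [-0.0015  0.0172 -0.    ] rz 0.08804132432074792 yaw now 1.74
```

```bash
python3 -m inch '[{"dx":-0.0008,"dy":0.0107,"dz":0,"rx":0,"ry":0,"rz":0.055},{"dx":-0.0018,"dy":0.0185,"dz":0,"rx":0,"ry":0,"rz":0.09},{"dx":-0.0018,"dy":0.0185,"dz":0,"rx":0,"ry":0,"rz":0.09},{"dx":-0.0018,"dy":0.0185,"dz":0,"rx":0,"ry":0,"rz":0.09}]'; python3 - <<'E'
from h import *
s=state(); w=ML.T@(s["tool_pos"][:2]-OL)-[.0457,-.1]; print("r",np.hypot(*w),"theta",np.arctan2(w[1],-w[0])+.5)
E
```

```text
time: 13.25
tool_pos: [0.4986, -0.161, 0.1174]
tool_rot: [-0.0, -0.018, 1.0, -0.001]
contact_force: [-3.8, -3.1, 3.3]
gripper_width: 0.193
grasp_force: 59.2
r 0.10448474168732107 theta 0.6509269641976295
```

Ease back onto the notch, then release and rise.

```bash
python3 -m inch '[{"dx":0.0005,"dy":-0.003,"dz":0,"rx":0,"ry":0,"rz":-0.015},{"dx":0.001,"dy":-0.0055,"dz":0,"rx":0,"ry":0,"rz":-0.03},{"dx":0.001,"dy":-0.0055,"dz":0,"rx":0,"ry":0,"rz":-0.03}]'; python3 -m inch '[{"dx":0,"dy":0,"dz":0,"rx":0,"ry":0,"rz":0},{"dx":0,"dy":0,"dz":0,"rx":0,"ry":0,"rz":0},{"dx":0,"dy":0,"dz":0,"rx":0,"ry":0,"rz":0},{"dx":0,"dy":0,"dz":0,"rx":0,"ry":0,"rz":0}]' 0.4;  python3 -m inch '[{"dx":0,"dy":0,"dz":-0.03,"rx":0,"ry":0,"rz":0},{"dx":0,"dy":0,"dz":-0.08,"rx":0,"ry":0,"rz":0},{"dx":0,"dy":0,"dz":-0.14,"rx":0,"ry":0,"rz":0},{"dx":0,"dy":0,"dz":-0.14,"rx":0,"ry":0,"rz":0},{"dx":0,"dy":0,"dz":-0.14,"rx":0,"ry":0,"rz":0}]'; python3 - <<'E'
from h import *
im=optics.grab_frame("side"); cv2.imwrite("pics/s4.png",cv2.resize(im[190:290,260:400,::-1],(784,560),interpolation=cv2.INTER_CUBIC))
E
```

```text
time: 13.55
tool_pos: [0.4989, -0.1648, 0.1174]
tool_rot: [0.001, -0.039, 0.999, 0.0]
contact_force: [2.0, -0.8, 1.0]
gripper_width: 0.189
grasp_force: 59.0
time: 13.95
tool_pos: [0.4978, -0.1643, 0.1168]
tool_rot: [-0.0, -0.039, 0.999, 0.0]
contact_force: [0.2, 0.2, -0.2]
gripper_width: 0.701
grasp_force: 0.0
time: 14.45
tool_pos: [0.4988, -0.1649, 0.231]
tool_rot: [0.002, -0.039, 0.999, -0.001]
contact_force: [-0.6, -1.0, -0.8]
gripper_width: 0.699
grasp_force: 0.0
```

View pics/s4.png

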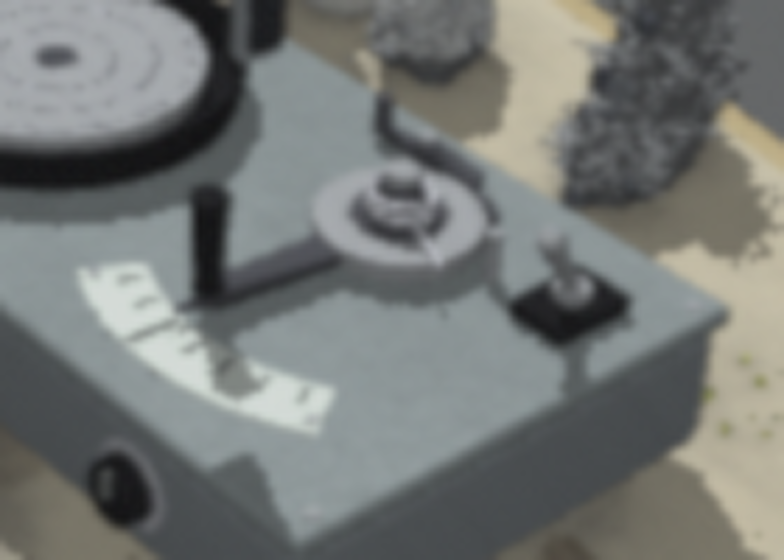

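Pointer tip (180,305) lies on the inner end of the long line (180,318)–(130,340), two lines remaining beyond it: notch 0.60. The toggle leans to the front, tip at (553,245).

```bash
python3 - <<'E'
from h import *
g=lambda u,v,z:(ML.T@(atz("side",260+u/5.6,190+v/5.6,z)[:2]-OL)).round(4)
w=g(210,190,.151)-[.0457,-.1]; print("theta",np.arctan2(w[1],-w[0])+.5)
print("tip",g(553,245,.139),"base",g(573,290,.103))
print("sulfur near edge",atz("top",366,138,.12)[:2],"switch on",lapw(.09,-.19))
rel([*lapw(.017,-.19),.21],np.pi/2+TH)
E
```

```text
theta 0.6019841331576724
tip [ 0.0417 -0.1965] base [ 0.0638 -0.1917]
sulfur near edge [ 0.74522712 -0.27161876] switch on [ 0.66333922 -0.23739363]
d [-0.1084 -0.1171  0.0237] rz -0.07309439831041908 yaw now 1.649
```

```bash
python3 -m inch '[{"dx":-0.108,"dy":-0.119,"dz":0,"rx":0,"ry":0,"rz":-0.073},{"dx":-0.108,"dy":-0.119,"dz":0,"rx":0,"ry":0,"rz":-0.073},{"dx":-0.108,"dy":-0.119,"dz":0,"rx":0,"ry":0,"rz":-0.073},{"dx":-0.108,"dy":-0.119,"dz":0,"rx":0,"ry":0,"rz":-0.073},{"dx":-0.108,"dy":-0.119,"dz":0,"rx":0,"ry":0,"rz":-0.073}]' -1; python3 -c "
from h import *
rel([*lapw(.017,-.192),.13],np.pi/2+TH)"
```

```text
time: 15.0
tool_pos: [0.5906, -0.2522, 0.2263]
tool_rot: [-0.002, -0.093, 0.996, 0.002]
contact_force: [-0.1, 0.6, -0.8]
gripper_width: 0.002
grasp_force: 0.0
d [-0.002  -0.0016  0.1204] rz -0.0004040249630567298 yaw now 1.758
```

```bash
python3 -m inch '[{"dx":0,"dy":-0.001,"dz":0.05,"rx":0,"ry":0,"rz":0},{"dx":0,"dy":-0.001,"dz":0.09,"rx":0,"ry":0,"rz":0},{"dx":0,"dy":-0.001,"dz":0.12,"rx":0,"ry":0,"rz":0},{"dx":0,"dy":-0.001,"dz":0.12,"rx":0,"ry":0,"rz":0},{"dx":0,"dy":-0.001,"dz":0.12,"rx":0,"ry":0,"rz":0}]'; python3 - <<'E'
from h import *
print(ML.T@(state()["tool_pos"][:2]-OL))
rel([*lapw(.04,-.192),.128]); rel([*lapw(.058,-.192),.128])
im=optics.grab_frame("side"); cv2.imwrite("pics/s5.png",cv2.resize(im[170:270,290:410,::-1],(660,550),interpolation=cv2.INTER_CUBIC))
E
```

```text
time: 15.5
tool_pos: [0.5909, -0.2526, 0.133]
tool_rot: [-0.001, -0.094, 0.996, 0.0]
contact_force: [0.6, -0.0, 1.3]
gripper_width: 0.001
grasp_force: 0.0
[ 0.01601425 -0.19142649]
d [-0.03   -0.0007  0.0062] rz None yaw now 1.759
d [-0.0525 -0.0007  0.0062] rz None yaw now 1.759
```

View pics/s5.png

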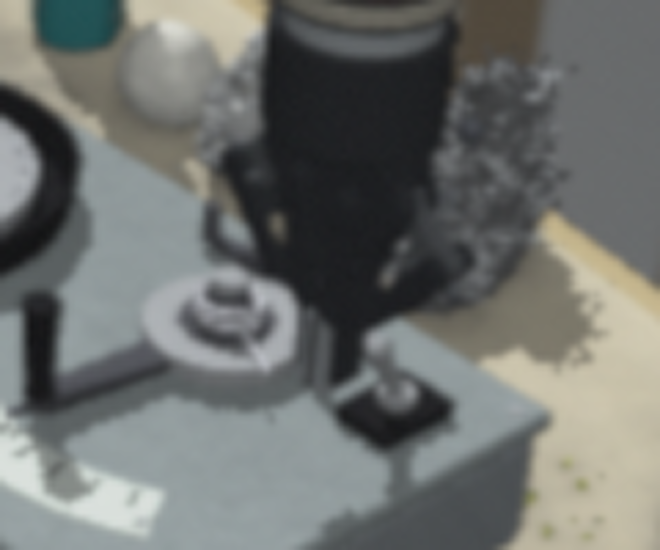

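Closed fingertips (≈(330,375)) stand just in front of the lever (tip (378,340)); push towards the back.

```bash
python3 -m inch '[{"dx":-0.012,"dy":-0.001,"dz":0.006,"rx":0,"ry":0,"rz":0},{"dx":-0.022,"dy":-0.001,"dz":0.006,"rx":0,"ry":0,"rz":0},{"dx":-0.032,"dy":-0.001,"dz":0.006,"rx":0,"ry":0,"rz":0},{"dx":-0.04,"dy":-0.001,"dz":0.006,"rx":0,"ry":0,"rz":0},{"dx":-0.048,"dy":-0.001,"dz":0.006,"rx":0,"ry":0,"rz":0}]'; python3 -m inch '[{"dx":-0.004,"dy":0,"dz":0,"rx":0,"ry":0,"rz":0},{"dx":-0.006,"dy":0,"dz":0,"rx":0,"ry":0,"rz":0},{"dx":-0.006,"dy":0,"dz":0,"rx":0,"ry":0,"rz":0}]'; python3 -c "
from h import *
print(ML.T@(state()['tool_pos'][:2]-OL))"
```

```text
time: 16.05
tool_pos: [0.6305, -0.2473, 0.1289]
tool_rot: [0.0, -0.094, 0.996, -0.0]
contact_force: [-2.4, -1.5, 2.2]
gripper_width: -0.002
grasp_force: 1.3
time: 16.35
tool_pos: [0.6347, -0.2461, 0.1282]
tool_rot: [0.0, -0.094, 0.996, 0.0]
contact_force: [-1.3, -0.2, 0.1]
gripper_width: -0.0
grasp_force: 0.2
[ 0.06020636 -0.1932091 ]
```

Keep going in small steps until the stop is felt.

```bash
python3 -m inch '[{"dx":-0.002,"dy":0,"dz":0,"rx":0,"ry":0,"rz":0},{"dx":-0.003,"dy":0,"dz":0,"rx":0,"ry":0,"rz":0},{"dx":-0.003,"dy":0,"dz":0,"rx":0,"ry":0,"rz":0}]'; python3 -m inch '[{"dx":-0.002,"dy":0,"dz":0,"rx":0,"ry":0,"rz":0},{"dx":-0.003,"dy":0,"dz":0,"rx":0,"ry":0,"rz":0},{"dx":-0.003,"dy":0,"dz":0,"rx":0,"ry":0,"rz":0}]'
```

```text
time: 16.65
tool_pos: [0.6364, -0.2457, 0.128]
tool_rot: [-0.0, -0.093, 0.996, 0.0]
contact_force: [-1.2, -1.1, 0.6]
gripper_width: 0.0
grasp_force: 0.7
time: 16.95
tool_pos: [0.6389, -0.2452, 0.128]
tool_rot: [-0.0, -0.093, 0.996, 0.0]
contact_force: [-2.4, -0.4, -0.8]
gripper_width: -0.001
grasp_force: 0.7
```

```bash
python3 -m inch '[{"dx":-0.002,"dy":0,"dz":0,"rx":0,"ry":0,"rz":0},{"dx":-0.003,"dy":0,"dz":0,"rx":0,"ry":0,"rz":0},{"dx":-0.003,"dy":0,"dz":0,"rx":0,"ry":0,"rz":0}]'; python3 -m inch '[{"dx":-0.002,"dy":0,"dz":0,"rx":0,"ry":0,"rz":0},{"dx":-0.003,"dy":0,"dz":0,"rx":0,"ry":0,"rz":0},{"dx":-0.003,"dy":0,"dz":0,"rx":0,"ry":0,"rz":0}]'; python3 - <<'E'
from h import *
print(ML.T@(state()['tool_pos'][:2]-OL))
im=optics.grab_frame("side"); cv2.imwrite("pics/s6.png",cv2.resize(im[190:270,310:410,::-1],(700,560),interpolation=cv2.INTER_CUBIC))
E
```

```text
time: 17.25
tool_pos: [0.6404, -0.245, 0.1279]
tool_rot: [-0.001, -0.094, 0.996, 0.0]
contact_force: [-5.6, -1.4, 0.3]
gripper_width: -0.001
grasp_force: 2.6
time: 17.55
tool_pos: [0.6407, -0.2449, 0.1278]
tool_rot: [-0.004, -0.093, 0.996, 0.0]
contact_force: [-12.8, -1.6, 3.5]
gripper_width: 0.005
grasp_force: 6.3
[ 0.06639526 -0.1931971 ]
```

View pics/s6.png

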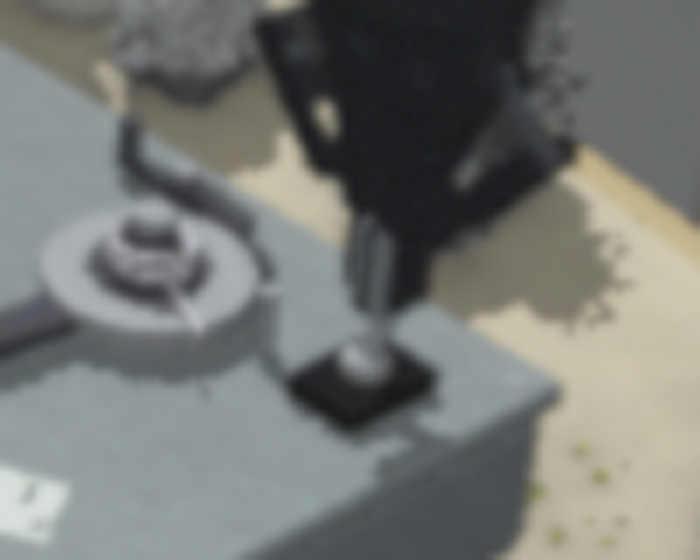

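The stop is felt (no more travel, force rising to 13 N) and the lever leans back. Retreat and check.

```bash
python3 -m inch '[{"dx":0.015,"dy":0,"dz":0,"rx":0,"ry":0,"rz":0},{"dx":0.03,"dy":0,"dz":0,"rx":0,"ry":0,"rz":0},{"dx":0.03,"dy":0,"dz":-0.06,"rx":0,"ry":0,"rz":0},{"dx":0.03,"dy":0,"dz":-0.12,"rx":0,"ry":0,"rz":0},{"dx":0.03,"dy":0,"dz":-0.18,"rx":0,"ry":0,"rz":0}]'; python3 -m inch '[{"dx":0.06,"dy":0.1,"dz":-0.06,"rx":0,"ry":0,"rz":0},{"dx":0.06,"dy":0.1,"dz":-0.06,"rx":0,"ry":0,"rz":0},{"dx":0.06,"dy":0.1,"dz":-0.06,"rx":0,"ry":0,"rz":0},{"dx":0.06,"dy":0.1,"dz":-0.06,"rx":0,"ry":0,"rz":0}]'; python3 - <<'E'
from h import *
im=optics.grab_frame("side"); cv2.imwrite("pics/s7.png",cv2.resize(im[150:290,170:400,::-1],(798,486),interpolation=cv2.INTER_CUBIC))
E
```

```text
time: 18.1
tool_pos: [0.6197, -0.2488, 0.2742]
tool_rot: [0.001, -0.093, 0.996, 0.0]
contact_force: [0.8, -0.4, 0.5]
gripper_width: 0.001
grasp_force: 0.0
time: 18.5
tool_pos: [0.5581, -0.1788, 0.3225]
tool_rot: [0.002, -0.094, 0.996, -0.001]
contact_force: [0.9, -0.0, 0.1]
gripper_width: -0.004
grasp_force: 0.0
```

View pics/s7.png

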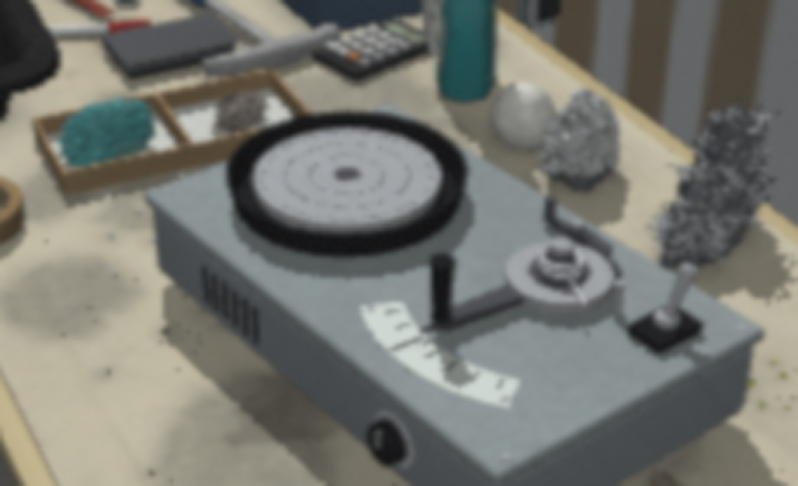

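Stone lies in the bay (110,130), pointer at the long line (410,340), lever leaning back (tip (687,268)). Quick numeric check of the lever, then hand in.

```bash
python3 - <<'E'
from h import *
X=atz("side",170+687/3.47,150+268/3.47,.139); tip=ML.T@(X[:2]-OL); print(tip)
if tip[0]>.078:
    print(ticket.job_done()) if 'ticket' in globals() else None
    from plant import ticket; print(ticket.job_done())
E
```

```text
[ 0.07904974 -0.19116142]
the job is handed in; nothing more can be done
None
```

The stone is set down in the empty bay, the tensioner is held at the long line (0.60), and the toggle was flipped last, pushed back until it hit its stop; the job was handed in about 19 s into the 59 s limit.

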